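Make up the jam kit and the mash kit

TASK

Make up two cooking kits from the things on the drainer: the red-lidded jar and the yellow funnel go in the blue tray, and the steel masher and the white ramekin go in the green tray, one thing to each compartment (either way round), each standing flat on the compartment floor the same way up as now. Set everything down rather than dropping it, and leave the white-lidded jar and the brown ramekin where they are.

Things in the scene. Friction and masses are not known exactly. Their poses are not given: they have to be found in the camera images.
- tray_blue: shallow blue plastic kit tray, fixed to the drainer, 130 mm (own x) by 240 mm (own y), rim 14 mm high; walls 4 mm, floor 4 mm thick; origin at the centre of its underside. A cross wall as high as the rim splits it into two equal open compartments, 122 mm (x) by 114 mm (y) inside, centred 59 mm either side of the origin along own y.
- tray_green: shallow green plastic kit tray, fixed to the drainer, 130 mm (own x) by 240 mm (own y), rim 14 mm high; walls 4 mm, floor 4 mm thick; origin at the centre of its underside. A cross wall as high as the rim splits it into two equal open compartments, 122 mm (x) by 114 mm (y) inside, centred 59 mm either side of the origin along own y.
- funnel: yellow plastic funnel standing mouth down, 84 mm diameter at the mouth and 105 mm high; the cone ends 62 mm up and the upright spout above it is 18 mm in diameter; origin at the centre of the mouth's underside, z up along the spout.
- jar: closed clear glass jar with a red screw lid, 62 mm diameter and 90 mm high, standing upright; origin at the centre of its underside, z up through the lid.
- jar_spare: closed clear glass jar with a white screw lid, 62 mm diameter and 90 mm high, standing upright; origin at the centre of its underside, z up through the lid. It stays where it is.
- masher: steel potato masher standing on its slotted plate, which is 64 mm (own x) by 80 mm (own y) and 5 mm thick; two thin uprights 33 mm either side of the middle carry a level round handle, 24 mm thick, 90 mm long along own y, axis 115 mm above the underside (127 mm high over all); origin at the centre of the plate's underside, z up.
- ramekin: small round white ceramic ramekin, open at the top, 64 mm diameter at the foot and 68 mm at the rim, 45 mm high, walls 5 mm; origin at the centre of its underside, z up.
- ramekin_brown: small round terracotta-brown ramekin, open at the top, 64 mm diameter at the foot and 68 mm at the rim, 45 mm high, walls 5 mm; origin at the centre of its underside, z up. It stays where it is.
There are look-alikes about, which are no part of the job. Of the things like the funnel, leave any that is purple or turquoise; of the rest the smaller one is meant.

How it is judged:
By the outcome, as a careful person would: the job done as asked, in the order asked, and still so for the second after the job is handed in, with the robot touching nothing.
It also fails if it takes over 120 s, if anything falls off the work surface, if the arm or the gripper's body presses on something with over 40 N, if the wrist force passes 120 N, or if a joint passes its speed limit or range.

ROBOT

A 7-joint arm with a two-finger parallel gripper is mounted at the origin on the work surface. World frame = base frame: x ahead of the robot, y to its left, z up, the work surface at z = 0. Lengths are in m, angles in rad, forces in N, time in s.
With the tool pointing down it reaches from about 0.4 to 0.85 m from the base axis. Payload 10.4 kg.
Tool frame: the origin (TCP) lies at the very end of the fingers, on their centre line; the grasp point (between the pads) lies 19 mm behind it; z points along the fingers, y is the line along which they close (so a half turn about z gives the same grasp; the last joint's range is limited). The gripper opens to 85 mm and grips with 20 to 120 N. Pads are 22 mm wide; open, the fingers measure 114 mm over their backs; the gripper's body (76 mm by 85 mm) begins 54 mm behind the grasp point. The pads swing forward as they close: fully open they stand 13 mm farther back than shut.
Start: joints at [-1.175, 0.332, -0.065, 1.46, 0.022, 1.35, -0.088], TCP at [0.254, 0.571, 0.231] pointing down, gripper open.
Joint ranges: [-2.6, 2.6], [-0.5, 2.12], [-1.47, 1.34], [0.16, 2.42], [-1.27, 4.41], [0.06, 2.06], [-2.6, 2.6]. Speed limits (rad/s): [2.22, 2.22, 2.79, 2.79, 3.14, 3.14, 3.14].

INTERFACE

Orientations are given as a unit quaternion [x, y, z, w].
In Python, from workcell import manip, vision, order gives the robot as it stands. The module is installed in compiled form; this text tells all that it offers.
- The arm moves only by the tool move_arm, never from a script. Its argument "motion" is a list of rows, each a list of 3 entries, a list of its own where there are three numbers: the shift along the tool's x, y, z scaled (see below), then the turn, a rotation vector about the tool's x, y, z scaled (see below), then the opening, from -1 (shut) to 1 (fully open). In form: [[[dx, dy, dz], [wx, wy, wz], hand], ...]. A call has 1 to 12 rows; each row shifts and turns the commanded pose from where the row before left it, along the tool's axes as they then stand; what a row does not reach is not made up. The controller multiplies each number of a shift by 0.75 m and each number of a turn by pi/4 rad. A row lasts 1/10 s, in which the tool goes at most 50 mm and 8.59 degrees, less where a joint would pass 70% of its speed; a pose out of reach is approached as far as the arm can. A call with a number of a shift or a turn outside -1 to 1 is refused whole. A call with a gripper value outside its range is refused whole. The fingers move at their own pace and stop on an object; "newtons" is the grip in N (left out, the last holds). Time passes only in rows, so rows that do not move let the fingers close. It gives the time, the measured TCP pose, the force, the opening and the grip force at its end, in the units of the state.
- manip.get_obs(): the state, without advancing time (a new reading comes with each control period).
- vision.camera(name): name is "scene" or "top" or "wrist"; returns a dict with "pixels" (400x640x3 uint8, red, green, blue), "fx", "fy", "cx", "cy" (pixels), "R" (3x3) and "t" (3): a world point X has camera coordinates R X + t. Camera axes: x right, y down, z forward; pixel columns grow to the right and rows downward; lengths in m; the calibration is good to about 2 mm. A picture is of the moment at which its call begins. There is no depth.
- order.hand_in(): hands the job in; it is judged then, once.
The state is a dict: "clock": time; "joint_pos": joint angles; "joint_velocities": joint speeds; "tau": joint torques, N m; "position": TCP position; "ee_rot": TCP orientation; "ft_force": force on the tool from outside, world axes, zero at the start; "torque": the same for the moment, N m; "grip_width": opening from 0.0 (shut) to 1.0 (fully open); "grasp_force": force on a finger pad.
Only numpy, scipy, OpenCV 4.12 (cv2) and the standard library are available. Lean on these libraries where they do the work, as an engineer would, in place of code of your own. Each camera call takes 0.05 s, during which the arm holds its last target. There are 200 camera calls.

## Working session

There is one attempt and no reset: what is moved stays moved. The work goes in short steps, Python scripts to look and compute and a tool call to move; the robot and the scene stay as the last step left them, time stands still between calls to the robot, and variables do not carry over. Pictures are saved under pics/ and viewed, at most 18 in all, crops included, and the job is handed in when it is done.

Besides the shell and the picture viewer there is one more tool, called in YAML: its name, and indented under it one key for each argument. move_arm: Moves the arm, as the interface text tells. Its arguments: {"type":"object","properties":{"motion":{"type":"array"},"newtons":{"type":"number"}},"required":["motion"]}

```bash
mkdir -p pics; cat > h.py <<'E'
import numpy as np, cv2, pickle
from workcell import manip, vision, order
def snap(name,tag):
    c=vision.camera(name); 
    pickle.dump(c,open(f'pics/{tag}.pkl','wb')); cv2.imwrite(f'pics/{tag}.png',np.array(c['pixels'])[:,:,::-1]); return c
def load(tag): return pickle.load(open(f'pics/{tag}.pkl','rb'))
def ray(c,u,v):
    R=np.array(c['R']);t=np.array(c['t']); d=R.T@np.array([(u-c['cx'])/c['fx'],(v-c['cy'])/c['fy'],1]); return -R.T@t,d
def onz(c,u,v,z):
    o,d=ray(c,u,v); return o+d*(z-o[2])/d[2]
def tri(*obs):
    A=np.zeros((3,3));b=np.zeros(3)
    for c,u,v in obs:
        o,d=ray(c,u,v);d=d/np.linalg.norm(d);P=np.eye(3)-np.outer(d,d);A+=P;b+=P@o
    X=np.linalg.solve(A,b)
    return X,[np.linalg.norm(proj(c,X)-[u,v]) for c,u,v in obs]
def proj(c,X):
    p=np.array(c['R'])@X+np.array(c['t']); return np.array([p[0]/p[2]*c['fx']+c['cx'],p[1]/p[2]*c['fy']+c['cy']])
E
python3 -c "
from h import *
for n in ['scene','top','wrist']:
    c=snap(n,n+'0'); print(n,c['fx'],c['cx'],c['cy'],-np.array(c['R']).T@np.array(c['t']), np.round(c['R'],2).tolist())
print(manip.get_obs())"
```

```text
scene 379.01228509461833 316.63077383698067 195.10525039036503 [ 1.10656775 -0.44078519  0.80460862] [[0.56, 0.83, -0.01], [0.57, -0.4, -0.72], [-0.6, 0.4, -0.69]]
top 385.81380506043723 320.4191282628566 202.51409945610087 [ 0.38998019 -0.01291421  0.98519953] [[-0.02, -1.0, 0.0], [-1.0, 0.02, -0.07], [0.07, -0.0, -1.0]]
wrist 291.4440987829117 318.4598678911842 202.88753203888683 [0.18105698 0.60387618 0.3736268 ] [[0.41, 0.91, -0.0], [0.87, -0.39, 0.31], [0.29, -0.13, -0.95]]
{'clock': 0.15, 'joint_pos': array([-1.17461742,  0.33272098, -0.06471881,  1.46072082,  0.021607  ,
        1.34991232, -0.08849586]), 'joint_velocities': array([-0.00153007, -0.00387023, -0.00053459, -0.00282528, -0.00037454,
        0.00057177,  0.00030538]), 'tau': array([ 8.03113144e-04, -6.25827885e+01,  4.92733566e-02, -3.91854286e+01,
        1.63213362e-02,  7.49103259e-03,  5.88971261e-05]), 'position': array([0.25403216, 0.57074212, 0.23071549]), 'ee_rot': array([ 2.07843239e-01,  9.78162003e-01, -5.25558089e-04, -8.80695046e-05]), 'ft_force': array([-0.36660488,  0.27698589,  0.18003273]), 'torque': array([ 0.00126111, -0.03885716, -0.02976975]), 'grasp_force': 0.0, 'grip_width': 0.9986362201742076}
```

View pics/scene0.png

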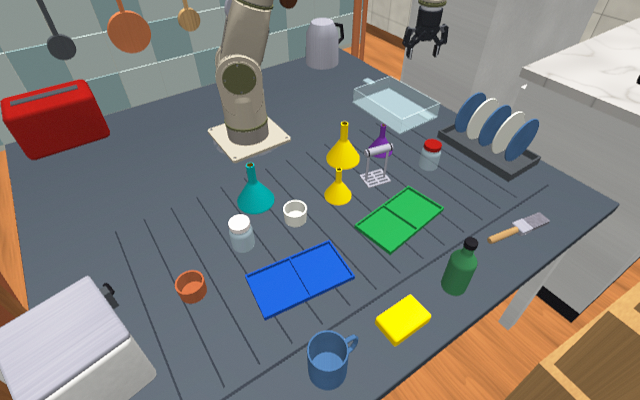

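View pics/top0.png

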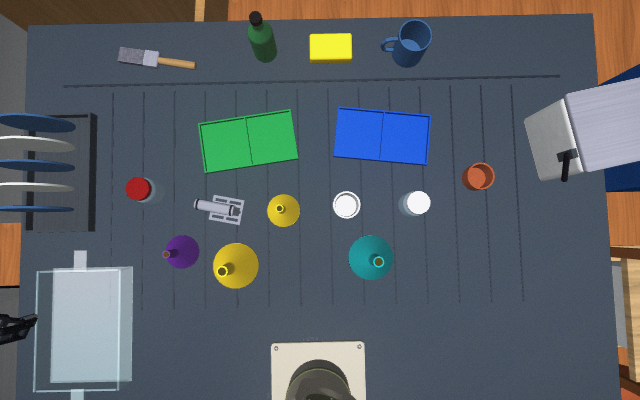

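The scene view shows the smaller yellow funnel at (338,188), the white ramekin (295,213), the masher (376,165), the red jar (431,155), and the trays at (300,278) and (400,218). In the top view they are at (284,210), (346,205), (220,208), (139,189), blue tray (382,136) and green tray (248,140).

```bash
cat > m.py <<'E'
from h import *
S,T=load('scene0'),load('top0')
def hsv(c): return cv2.cvtColor(np.array(c['pixels']),cv2.COLOR_RGB2HSV)
def mask(c,lo,hi,box):
    m=cv2.inRange(hsv(c),lo,hi);o=np.zeros_like(m);x0,y0,x1,y1=box;o[y0:y1,x0:x1]=m[y0:y1,x0:x1]
    n,l,st,ce=cv2.connectedComponentsWithStats(o);k=1+np.argmax(st[1:,4]);return (l==k).astype(np.uint8)*255
def quad(m):
    cn=max(cv2.findContours(m,0,2)[0],key=cv2.contourArea);h=cv2.convexHull(cn)
    for e in np.arange(.01,.1,.005):
        a=cv2.approxPolyDP(h,e*cv2.arcLength(h,True),True)
        if len(a)==4:return a[:,0].astype(float)
if __name__=='__main__':
    B=((105,150,60),(125,255,255)); G=((55,120,50),(80,255,255)); Y=((22,120,60),(34,255,255))
    for n,r,bs,bt in [('blue',B,(230,230,370,330),(325,95,440,175)),('green',G,(350,180,450,260),(190,100,305,180))]:
        qs,qt=quad(mask(S,*r,bs)),quad(mask(T,*r,bt)); print(n)
        for p in qt:
            X=onz(T,*p,0.014);q=qs[np.argmin(np.linalg.norm(qs-proj(S,X),axis=1))]
            X,e=tri((T,*p),(S,*q));print(p,q,X.round(4),np.round(e,1))
    for n,bs,bt in [('small',(320,163,358,210),(265,190,304,230)),('big',(320,115,362,166),(210,240,262,292))]:
        ms,mt=mask(S,*Y,bs),mask(T,*Y,bt);print(n,cv2.boundingRect(ms),cv2.boundingRect(mt),cv2.minEnclosingCircle(max(cv2.findContours(mt,0,2)[0],key=cv2.contourArea)))
    def crop(c,b,k):
        x0,y0,x1,y1=b;return cv2.resize(np.array(c['pixels'])[y0:y1,x0:x1,::-1],None,fx=k,fy=k,interpolation=cv2.INTER_CUBIC)
    a=np.vstack([crop(T,(120,160,370,240),3.2),crop(S,(280,120,447,230),4.79)[:,:800][:340]]);cv2.imwrite('pics/c1.png',a);print(a.shape)
E
python3 m.py
```

```text
blue
[338. 106.] [354. 277.] [ 0.7076 -0.0668  0.0076] [0.2 0.2]
[430. 115.] [265. 319.] [ 0.6795 -0.3034  0.0058] [0.5 0.6]
[427. 164.] [245. 275.] [ 0.5506 -0.2884  0.0125] [0.5 0.5]
[334. 156.] [329. 240.] [ 0.5774 -0.0516  0.0109] [0.8 0.7]
green
[290. 109.] [390. 254.] [0.7035 0.0575 0.0036] [0. 0.]
[296. 159.] [354. 227.] [ 0.5723  0.0434 -0.0019] [0.5 0.5]
[204. 171.] [407. 186.] [0.5433 0.2756 0.0128] [1.  0.8]
[198. 123.] [443. 207.] [0.6692 0.293  0.0138] [0.2 0.1]
small (324, 163, 34, 43) (267, 194, 33, 33) ((283.0319519042969, 210.14695739746094), 16.537412643432617)
big (326, 121, 34, 45) (213, 243, 46, 46) ((235.33067321777344, 265.23095703125), 23.062917709350586)
(596, 800, 3)
```

View pics/c1.png

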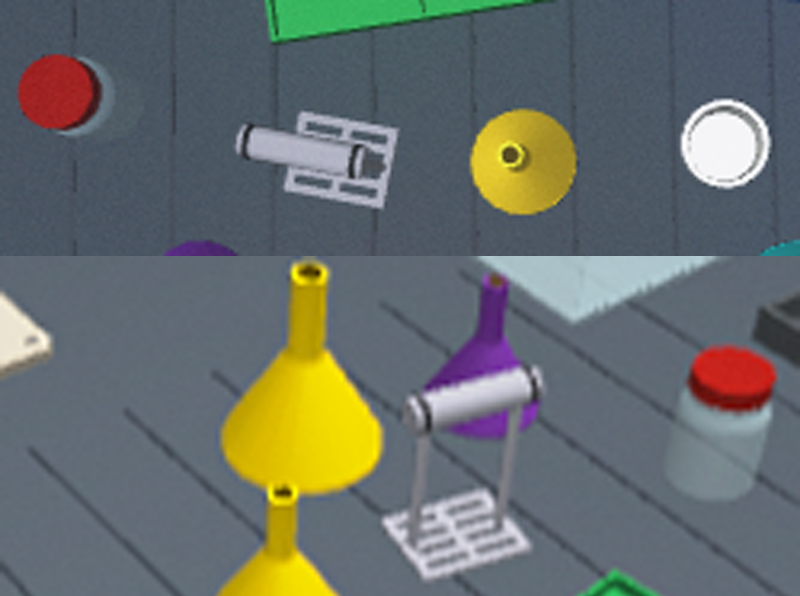

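```bash
cat > m2.py <<'E'
from m import *
f=lambda x,y:((x+.5)/3.2-.5+120,(y+.5)/3.2-.5+160); g=lambda x,y:((x+.5)/4.79-.5+280,(y-256+.5)/4.79-.5+120)
for n,a,b in [('funnel tip',(512,155),(283,491)),('jar lid',(56,91),(735,368)),('masher h mid',(300,151),(474,397)),('h left',(243,141),(536,382)),('h right',(358,161),(413,411)),('plate centre',(342.5,159.5),(457,533))]:
    X,e=tri((T,*f(*a)),(S,*g(*b)));print(n,X.round(4),np.round(e,1))
W=((0,0,170),(180,50,255))
ms,mt=mask(S,*W,(280,195,310,230)),mask(T,*W,(330,190,362,220))
rs=cv2.boundingRect(ms);e=cv2.fitEllipse(max(cv2.findContours(mt,0,2)[0],key=cv2.contourArea));print('ram',rs,e)
cs=max(cv2.findContours(ms,0,2)[0],key=cv2.contourArea)[:,0]
X=onz(T,*e[0],.045);print('ram z.045',X,proj(S,X))
print('funnel base from circle at z~0', onz(T,283.03,210.15,0))
for n,px in [('jarspare',(418,203)),('brown',(480,176)),('tealtip',(378,262)),('bigY tip',(222,271))]:print(n,onz(T,*px,.09).round(3))
for n,q in [('blue',[(338,106),(430,115),(427,164),(334,156)]),('green',[(290,109),(296,159),(204,171),(198,123)])]:
    P=np.array([onz(T,*p,.014) for p in q]);print(n,P.mean(0).round(4),[np.linalg.norm(P[i]-P[i-1]).round(4) for i in range(4)])
E
python3 m2.py
```

```text
funnel tip [0.4417 0.0791 0.1059] [0.8 0.6]
jar lid [0.4968 0.412  0.09  ] [0.8 0.5]
masher h mid [0.4466 0.2263 0.1158] [0.2 0.1]
h left [0.4556 0.2683 0.1146] [0.9 0.7]
h right [0.4381 0.1844 0.118 ] [0.1 0.1]
plate centre [0.447  0.2244 0.0038] [0.7 0.5]
ram (283, 200, 24, 18) ((346.30853271484375, 204.41925048828125), (26.724010467529297, 26.909208297729492), 59.42949676513672)
ram z.045 [ 0.44957808 -0.07896958  0.045     ] [293.97661158 207.61152803]
funnel base from circle at z~0 [0.44140709 0.07997822 0.        ]
jarspare [ 0.446 -0.243  0.09 ]
brown [ 0.506 -0.39   0.09 ]
tealtip [ 0.312 -0.145  0.09 ]
bigY tip [0.3   0.214 0.09 ]
blue [ 0.6268 -0.1778  0.014 ] [np.float64(0.1303), np.float64(0.2371), np.float64(0.1273), np.float64(0.2373)]
green [0.6209 0.1676 0.014 ] [np.float64(0.238), np.float64(0.1306), np.float64(0.2352), np.float64(0.1251)]
```

move_arm:
  motion:
    - [[0,0,0],[0,0,0.183],1]
    - [[0,0,0],[0,0,0.183],1]
    - [[0,0,0],[0,0,0.183],1]
    - [[0,0,0],[0,0,0.183],1]
    - [[0,0,0],[0,0,0.183],1]
    - [[0,0,0],[0,0,0.183],1]
    - [[0,0,0],[0,0,0.183],1]
    - [[0,0,0],[0,0,0.183],1]
    - [[0,0,0],[0,0,0],1]

```text
clock: 1.05
position: [0.254, 0.5709, 0.231]
ee_rot: [0.707, 0.707, -0.0, 0.0]
ft_force: [-0.7, 0.0, 0.5]
grip_width: 1.0
grasp_force: 0.0
```

```bash
cat >> h.py <<'E'
from scipy.spatial.transform import Rotation as Ro
def go(x,y,z,yaw=None):
    "print scaled tool-frame totals (shift first, in present frame; then turn)"
    o=manip.get_obs();R=Ro.from_quat(o['ee_rot']);M=R.as_matrix();d=M.T@(np.array([x,y,z])-o['position'])
    w=np.zeros(3)
    if yaw is not None:
        a=np.radians(yaw);Y=np.array([np.cos(a),np.sin(a),0])
        if Y@M[:,1]<0:Y=-Y
        Z=np.array([0,0,-1.]);D=np.c_[np.cross(Y,Z),Y,Z];w=Ro.from_matrix(M.T@D).as_rotvec()
    s=d/.75; n=max(1,int(np.ceil(np.linalg.norm(d)/.04)))
    print('pos',o['position'].round(4),'yaw',np.degrees(np.arctan2(M[1,1],M[0,1])).round(1),'tilt',M[:2,2].round(3),'t',round(o['clock'],2),'F',o['ft_force'].round(1),'grip',round(o['grip_width'],3),round(o['grasp_force'],1))
    print('  shift total',s.round(4),'rows',n,'per row',(s/n).round(4),'turn total',(w/(np.pi/4)).round(4))
E
python3 -c "
from h import *
go(.45,-.079,.2,0)
go(.5,.4,.23,0)"
```

```text
pos [0.254  0.5709 0.231 ] yaw -0.0 tilt [-0. -0.] t 1.05 F [-0.7  0.   0.5] grip 1.0 0.0
  shift total [-0.8665  0.2614  0.0418] rows 17 per row [-0.051   0.0154  0.0025] turn total [-0.0001  0.0006 -0.0001]
pos [0.254  0.5709 0.231 ] yaw -0.0 tilt [-0. -0.] t 1.05 F [-0.7  0.   0.5] grip 1.0 0.0
  shift total [-0.2279  0.328   0.0015] rows 8 per row [-0.0285  0.041   0.0002] turn total [-0.0001  0.0006 -0.0001]
```

move_arm:
  motion:
    - [[-0.02,0.03,0],[0,0,0],1]
    - [[-0.03,0.04,0],[0,0,0],1]
    - [[-0.03,0.04,0],[0,0,0],1]
    - [[-0.03,0.04,0],[0,0,0],1]
    - [[-0.03,0.04,0],[0,0,0],1]
    - [[-0.05,0.02,0],[0,0,0],1]
    - [[-0.05,0.02,0],[0,0,0],1]
    - [[-0.05,0.02,0],[0,0,0],1]
    - [[-0.05,0,0],[0,0,0],1]
    - [[-0.05,0,0],[0,0,0],1]

```text
clock: 2.05
position: [0.4425, 0.2771, 0.2311]
ee_rot: [0.705, 0.709, -0.0, 0.0]
ft_force: [0.3, -0.2, 0.0]
grip_width: 0.998
grasp_force: 0.0
```

```bash
python3 -c "
from h import *
snap('wrist','w1')
go(.45,-.079,.2,0)"
```

```text
pos [0.4437 0.2706 0.2314] yaw -0.0 tilt [ 0.    -0.002] t 2.1 F [ 4.5 -3.8  0.9] grip 1.0 0.0
  shift total [-0.4661  0.0083  0.0429] rows 9 per row [-0.0518  0.0009  0.0048] turn total [ 0.0001  0.0027 -0.    ]
```

View pics/w1.png

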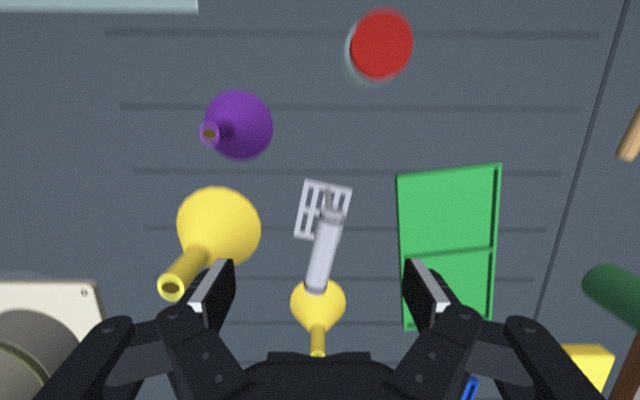

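The wrist view (still moving slightly) shows the red jar lid (382,45), masher handle (323,248), small funnel (318,305) and green tray (448,245), as expected. On to the ramekin.

move_arm:
  motion:
    - [[-0.05,0.001,0.005],[0,0,0],1]
    - [[-0.052,0.001,0.005],[0,0,0],1]
    - [[-0.052,0.001,0.005],[0,0,0],1]
    - [[-0.052,0.001,0.005],[0,0,0],1]
    - [[-0.052,0.001,0.005],[0,0,0],1]
    - [[-0.052,0.001,0.005],[0,0,0],1]
    - [[-0.052,0.001,0.005],[0,0,0],1]
    - [[-0.052,0.001,0.005],[0,0,0],1]
    - [[-0.03,0,0],[0,0,0],1]
    - [[0,0,0],[0,0,0],1]
    - [[0,0,0],[0,0,0],1]

```text
clock: 3.2
position: [0.4491, -0.0538, 0.2013]
ee_rot: [0.706, 0.709, 0.0, -0.0]
ft_force: [0.4, 0.8, 0.6]
grip_width: 0.999
grasp_force: 0.0
```

```bash
python3 -c "
from h import *
c=snap('wrist','w2')
go(.45,-.079,.1,0)
print(proj(c,np.array([.4496,-.079,.045])))"
```

```text
pos [ 0.4491 -0.0531  0.2013] yaw 0.3 tilt [0. 0.] t 3.25 F [-0.2 -0.1 -0.7] grip 1.001 0.0
  shift total [-0.0346  0.001   0.1351] rows 3 per row [-0.0115  0.0003  0.045 ] turn total [ 0.     -0.0003  0.0067]
[318.49637428 209.13810525]
```

View pics/w2.png

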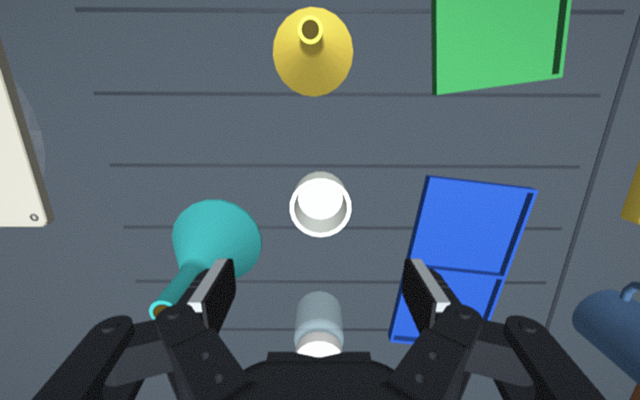

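The wrist view shows the ramekin's rim centred at about (320.5,207.5), predicted (318.5,209). The small funnel tip is at (310,28), the teal funnel is clear at (215,240), and the blue tray's corners are (428,177) and (537,190).

```bash
python3 -c "
from m import *
w=load('w2')
print(tri((T,346.3,204.4),(w,320.5,207.5)))
print('tip',tri((T,280,208),(w,310.5,28)),tri((S,339,168.8),(w,310.5,28)))
m=mask(w,(0,0,150),(180,60,255),(285,165,356,242));print(cv2.fitEllipse(cv2.convexHull(max(cv2.findContours(m,0,2)[0],key=cv2.contourArea))),cv2.boundingRect(m))
q=quad(mask(w,(105,150,60),(125,255,255),(395,165,545,300)));print(q)
for a,b in [((428,177),(334,156)),((537,190),(338,106))]:print(tri((w,*a),(T,*b)))
go(.451,-.079,.008,0)
"
```

```text
(array([ 0.45098506, -0.07968469,  0.03701374]), [np.float64(0.35230859410292326), np.float64(0.7773889412400298)])
tip (array([0.44182056, 0.07661914, 0.11901467]), [np.float64(0.8802322748451182), np.float64(3.0484251228927075)]) (array([0.44320425, 0.08097611, 0.10574458]), [np.float64(0.08295551639830523), np.float64(0.3720292786364436)])
((320.1601867675781, 204.97955322265625), (62.313297271728516, 65.59873962402344), 5.5792741775512695) (289, 172, 63, 66)
[[537. 190.]
 [497. 299.]
 [407. 257.]
 [426. 176.]]
(array([ 0.57815109, -0.05248727,  0.00660358]), [np.float64(1.2960959011171165), np.float64(0.5680149256608267)])
(array([ 0.7057778 , -0.06571011,  0.01405129]), [np.float64(1.0767254975796954), np.float64(0.4490344054012221)])
pos [ 0.4491 -0.0531  0.2013] yaw 0.3 tilt [0. 0.] t 3.25 F [-0.2 -0.1 -0.7] grip 1.001 0.0
  shift total [-0.0346  0.0023  0.2577] rows 5 per row [-0.0069  0.0005  0.0515] turn total [ 0.     -0.0003  0.0067]
```

move_arm:
  motion:
    - [[-0.018,0.001,0],[0,0,0.007],1]
    - [[-0.017,0.001,0],[0,0,0],1]
    - [[0,0,0.04],[0,0,0],1]
    - [[0,0,0.05],[0,0,0],1]
    - [[0,0,0.045],[0,0,0],1]
    - [[0,0,0.04],[0,0,0],1]
    - [[0,0,0.035],[0,0,0],1]
    - [[0,0,0.025],[0,0,0],1]
    - [[0,0,0.015],[0,0,0],1]
    - [[0,0,0.008],[0,0,0],1]
    - [[0,0,0],[0,0,0],1]
    - [[0,0,0],[0,0,0],1]

```text
clock: 4.45
position: [0.4511, -0.0803, 0.0085]
ee_rot: [0.708, 0.706, 0.0, 0.0]
ft_force: [-0.1, 0.8, 0.0]
grip_width: 0.997
grasp_force: 0.0
```

```bash
python3 -c "
from h import *
go(.451,-.079,.008,0); c=snap('wrist','w3');snap('scene','s3')
print(proj(c,np.array([.451,-.0795,.045])))"
```

```text
pos [ 0.4511 -0.0803  0.0085] yaw -0.2 tilt [0.001 0.   ] t 4.45 F [-0.1  0.8  0. ] grip 0.997 0.0
  shift total [ 0.0018 -0.0001  0.0006] rows 1 per row [ 0.0018 -0.0001  0.0006] turn total [ 0.0013 -0.0003 -0.0039]
[316.98565177 301.13014039]
```

View pics/w3.png

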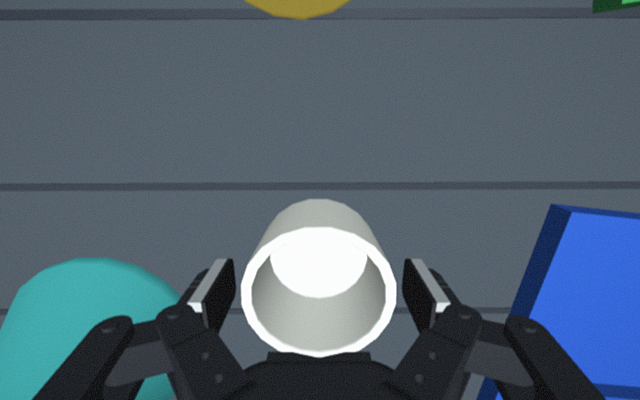

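Rim centre is at (319,292) between the pads (235 and 404), so it's centred; nudge 3 mm along +y and grip.

move_arm:
  motion:
    - [[0.005,0,0],[0,0,0],1]
    - [[0,0,0],[0,0,0],0.2]
    - [[0,0,0],[0,0,0],0.2]
    - [[0,0,0],[0,0,0],0.2]
    - [[0,0,0],[0,0,0],0.2]
    - [[0,0,0],[0,0,0],0.2]
    - [[0,0,0],[0,0,0],0.2]
    - [[0,0,0],[0,0,0],0.2]
  newtons: 50

```text
clock: 5.35
position: [0.4509, -0.0761, 0.0086]
ee_rot: [0.708, 0.706, 0.001, -0.0]
ft_force: [-4.3, 2.6, 14.0]
grip_width: 0.774
grasp_force: 52.2
```

move_arm:
  motion:
    - [[0,0,-0.01],[0,0,0],0.2]
    - [[0,0,-0.03],[0,0,0],0.2]
    - [[0,0,-0.05],[0,0,0],0.2]
    - [[0,0,-0.05],[0,0,0],0.2]
    - [[0,0,-0.03],[0,0,0],0.2]
    - [[0,0,0],[0,0,0],0.2]

```text
clock: 5.95
position: [0.4523, -0.0767, 0.1384]
ee_rot: [0.708, 0.706, 0.002, 0.001]
ft_force: [-0.0, 0.4, -1.6]
grip_width: 0.764
grasp_force: 56.1
```

```bash
python3 -c "
from h import *
go(.629,.109,.13,8)"
```

```text
pos [ 0.4523 -0.0767  0.1384] yaw -0.2 tilt [0.006 0.001] t 5.95 F [-0.   0.4 -1.6] grip 0.764 56.1
  shift total [0.2484 0.2346 0.0129] rows 7 per row [0.0355 0.0335 0.0018] turn total [ 0.0071 -0.0012 -0.1823]
```

move_arm:
  motion:
    - [[0.02,0.02,0],[0,0,0],0.2]
    - [[0.036,0.034,0],[0,0,0],0.2]
    - [[0.036,0.034,0],[0,0,0],0.2]
    - [[0.036,0.034,0],[0,0,0],0.2]
    - [[0.036,0.034,0],[0,0,0],0.2]
    - [[0.036,0.034,0],[0,0,0],0.2]
    - [[0.03,0.025,0],[0,0,0],0.2]
    - [[0.018,0.018,0],[0,0,0],0.2]
    - [[0,0,0],[0.007,0,-0.09],0.2]
    - [[0,0,0],[0,0,-0.09],0.2]
    - [[0,0,0],[0,0,0],0.2]
    - [[0,0,0],[0,0,0],0.2]

```text
clock: 7.15
position: [0.6255, 0.1085, 0.1345]
ee_rot: [0.658, 0.753, -0.002, -0.002]
ft_force: [-0.9, 0.3, -1.1]
grip_width: 0.77
grasp_force: 56.1
```

```bash
python3 -c "
from m import *
c=snap('wrist','w4');t=snap('top','t4');s=snap('scene','s4')
go(.629,.109,.02,8)
for n,X in [('c',(.629,.109,.004)),('o',(.612,.226,.004))]:print(n,proj(c,np.array(X)))
"
```

```text
pos [0.6257 0.1088 0.1351] yaw 7.8 tilt [-0.006 -0.   ] t 7.3 F [-0.7  0.2 -1.6] grip 0.768 56.1
  shift total [-0.0004  0.0053  0.1534] rows 3 per row [-0.0001  0.0018  0.0511] turn total [-0.0073 -0.0008 -0.0038]
c [322.57484277 193.70521565]
o [322.07905316  60.40072299]
```

View pics/w4.png

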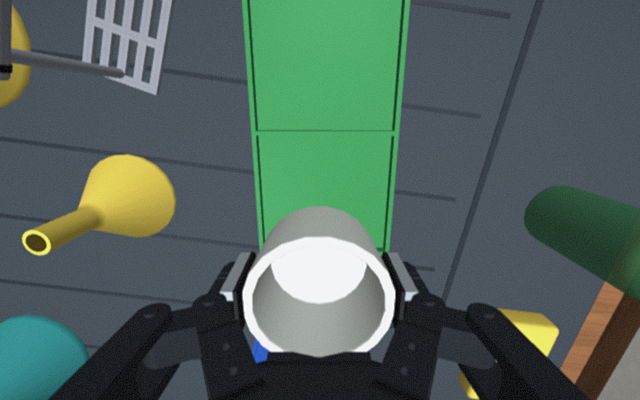

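Wrist view: compartment spans cols 260–390, rows 132–249, centre ≈ (325,191), against predicted (323,194). Lowering the ramekin there.

move_arm:
  motion:
    - [[0,0.005,0.03],[-0.007,0,0],0.2]
    - [[0,0,0.045],[0,0,0],0.2]
    - [[0,0,0.035],[0,0,0],0.2]
    - [[0,0,0.02],[0,0,0],0.2]
    - [[0,0,0.015],[0,0,0],0.2]
    - [[0,0,0.008],[0,0,0],0.2]
    - [[0,0,0.003],[0,0,0],0.2]
    - [[0,0,0],[0,0,0],0.2]
    - [[0,0,0],[0,0,0],0.2]

```text
clock: 8.2
position: [0.6301, 0.1095, 0.0192]
ee_rot: [0.657, 0.754, 0.001, 0.0]
ft_force: [-0.4, -1.0, -1.0]
grip_width: 0.77
grasp_force: 56.1
```

```bash
python3 -c "
from m import *
go(.629,.109,.0126,8)
"
```

```text
pos [0.6301 0.1095 0.0192] yaw 7.9 tilt [0.001 0.001] t 8.2 F [-0.4 -1.  -1. ] grip 0.77 56.1
  shift total [-0.0005 -0.0015  0.0088] rows 1 per row [-0.0005 -0.0015  0.0088] turn total [ 0.0018 -0.0011 -0.002 ]
```

move_arm:
  motion:
    - [[0,0,0.0015],[0,0,0],0.2]
    - [[0,0,0.0015],[0,0,0],0.2]
    - [[0,0,0.0015],[0,0,0],0.2]
    - [[0,0,0.0015],[0,0,0],0.2]
    - [[0,0,0.0015],[0,0,0],0.2]
    - [[0,0,0],[0,0,0],0.2]
    - [[0,0,0],[0,0,0],0.2]

```text
clock: 8.9
position: [0.6295, 0.1094, 0.0128]
ee_rot: [0.657, 0.754, 0.0, -0.0]
ft_force: [-1.5, 0.2, 2.0]
grip_width: 0.769
grasp_force: 56.3
```

move_arm:
  motion:
    - [[0,0,0],[0,0,0],0.65]
    - [[0,0,0],[0,0,0],0.8]
    - [[0,0,0],[0,0,0],0.8]
    - [[0,0,0],[0,0,0],0.8]
    - [[0,0,-0.01],[0,0,0],0.8]
    - [[0,0,-0.03],[0,0,0],0.8]
    - [[0,0,-0.05],[0,0,0],1]
    - [[0,0,-0.06],[0,0,0],1]
    - [[0,0,-0.06],[0,0,0],1]
    - [[0,0,-0.06],[0,0,0],1]
    - [[0,0,-0.02],[0,0,0],1]

```text
clock: 10.0
position: [0.6312, 0.1091, 0.2362]
ee_rot: [0.657, 0.754, 0.003, 0.002]
ft_force: [0.6, -0.8, 0.4]
grip_width: 0.998
grasp_force: 0.0
```

```bash
python3 -c "
from m import *
c=snap('wrist','w5');s=snap('scene','s5')
go(.4466,.2263,.23,-11.8)
for X in [(.4466,.2263,.127),(.4556,.2683,.115),(.4381,.1844,.115)]:print(proj(c,np.array(X)))
"
```

```text
pos [0.6307 0.1093 0.2335] yaw 7.9 tilt [0.005 0.002] t 10.1 F [ 0.9 -0.1  0.5] grip 1.001 0.0
  shift total [ 0.1883 -0.2217  0.0038] rows 6 per row [ 0.0314 -0.037   0.0006] turn total [ 0.0061 -0.0032  0.4377]
[95.69598544 22.04857207]
[114.06401427 -35.00811219]
[100.48531221  81.17766799]
```

View pics/w5.png

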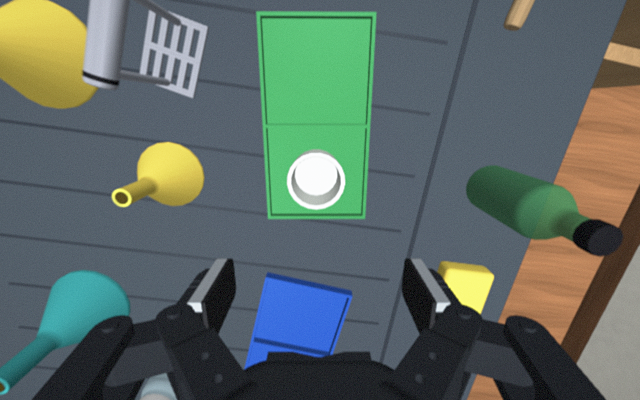

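The ramekin stands at (317,180) in the middle of its compartment; the masher handle end at (100,82) agrees with prediction. Next, the masher.

move_arm:
  motion:
    - [[0.02,-0.025,0],[0,0,0],1]
    - [[0.036,-0.042,0],[0,0,0],1]
    - [[0.036,-0.042,0],[0,0,0],1]
    - [[0.036,-0.042,0],[0,0,0],1]
    - [[0.036,-0.042,0],[0,0,0],1]
    - [[0.024,-0.028,0],[0,0,0],1]
    - [[0,0,0],[0.006,-0.003,0.146],1]
    - [[0,0,0],[0,0,0.146],1]
    - [[0,0,0],[0,0,0.146],1]
    - [[0,0,0],[0,0,0],1]
    - [[0,0,0],[0,0,0],1]

```text
clock: 11.2
position: [0.4455, 0.226, 0.2294]
ee_rot: [0.775, 0.632, -0.003, -0.001]
ft_force: [-0.1, 0.3, -0.1]
grip_width: 0.999
grasp_force: 0.0
```

```bash
python3 -c "
from m import *
c=snap('wrist','w6')
go(.4468,.2255,.093,-11.8)
for X in [(.4466,.2263,.127),(.4556,.2683,.115),(.4381,.1844,.115)]:print(proj(c,np.array(X)))
"
```

```text
pos [0.4456 0.226  0.2296] yaw -11.6 tilt [-0.005 -0.003] t 11.25 F [-0.5 -0.3  0. ] grip 1.005 0.0
  shift total [0.0004 0.0026 0.1821] rows 4 per row [0.0001 0.0006 0.0455] turn total [-0.006   0.0049  0.004 ]
[319.7987975  201.62866897]
[320.34450386 150.88025869]
[319.83295505 239.54460418]
```

View pics/w6.png

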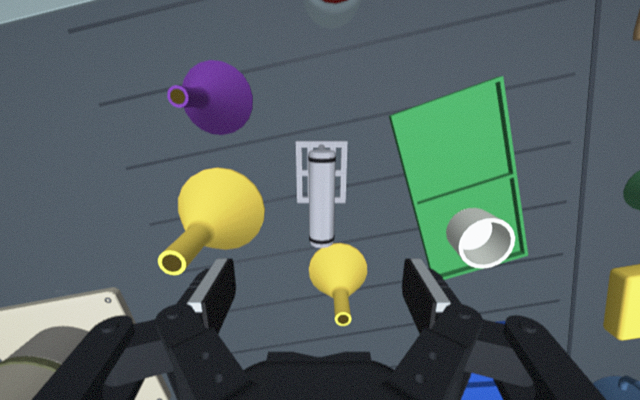

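The handle is upright in view at col 321, rows 150–246, and level with the closing line, so descend.

move_arm:
  motion:
    - [[0,0.0025,0.02],[-0.006,0.005,0.004],1]
    - [[0,0,0.04],[0,0,0],1]
    - [[0,0,0.04],[0,0,0],1]
    - [[0,0,0.04],[0,0,0],1]
    - [[0,0,0.025],[0,0,0],1]
    - [[0,0,0.012],[0,0,0],1]
    - [[0,0,0.005],[0,0,0],1]
    - [[0,0,0],[0,0,0],1]
    - [[0,0,0],[0,0,0],1]

```text
clock: 12.15
position: [0.4483, 0.2262, 0.0947]
ee_rot: [0.777, 0.63, 0.001, -0.0]
ft_force: [0.1, -0.1, 0.8]
grip_width: 1.002
grasp_force: 0.0
```

```bash
python3 -c "
from m import *
go(.4468,.2255,.093,-11.8)
"
```

```text
pos [0.4483 0.2262 0.0947] yaw -12.0 tilt [0.002 0.002] t 12.15 F [ 0.1 -0.1  0.8] grip 1.002 0.0
  shift total [-0.0013 -0.0018  0.0022] rows 1 per row [-0.0013 -0.0018  0.0022] turn total [ 0.002  -0.0026 -0.0035]
```

move_arm:
  motion:
    - [[0,0,0],[0,0,0],0]
    - [[0,0,0],[0,0,0],-0.3]
    - [[0,0,0],[0,0,0],-0.7]
    - [[0,0,0],[0,0,0],-0.7]
    - [[0,0,0],[0,0,0],-0.7]
    - [[0,0,0],[0,0,0],-0.7]
    - [[0,0,0],[0,0,0],-0.7]
    - [[0,0,0],[0,0,0],-0.7]
    - [[0,0,0],[0,0,0],-0.7]
  newtons: 70

```text
clock: 13.05
position: [0.4479, 0.2259, 0.0941]
ee_rot: [0.777, 0.629, 0.001, -0.0]
ft_force: [-1.9, -1.0, 5.1]
grip_width: 0.261
grasp_force: 68.3
```

move_arm:
  motion:
    - [[0,0,-0.01],[0,0,0],-0.7]
    - [[0,0,-0.03],[0,0,0],-0.7]
    - [[0,0,-0.035],[0,0,0],-0.7]
    - [[0,0,-0.025],[0,0,0],-0.7]
    - [[0,0,0],[0,0,-0.146],-0.7]
    - [[0,0,0],[0,0,-0.146],-0.7]
    - [[0,0,0],[0,0,-0.146],-0.7]
    - [[0,0,0],[0,0,0],-0.7]

```text
clock: 13.85
position: [0.4476, 0.2256, 0.1688]
ee_rot: [0.657, 0.754, 0.0, 0.0]
ft_force: [0.5, -0.4, -2.9]
grip_width: 0.257
grasp_force: 68.9
```

```bash
python3 -c "
from m import *
go(.612,.226,.17,8)
"
```

```text
pos [0.4476 0.2256 0.1688] yaw 7.8 tilt [0.001 0.001] t 13.85 F [ 0.5 -0.4 -2.9] grip 0.257 68.9
  shift total [-0.0293  0.2173 -0.0014] rows 5 per row [-0.0059  0.0435 -0.0003] turn total [ 0.001  -0.0007 -0.0038]
```

move_arm:
  motion:
    - [[-0.002,0.015,0],[0,0,0],-0.7]
    - [[-0.005,0.035,0],[0,0,0],-0.7]
    - [[-0.006,0.045,0],[0,0,0],-0.7]
    - [[-0.006,0.045,0],[0,0,0],-0.7]
    - [[-0.005,0.04,0],[0,0,0],-0.7]
    - [[-0.003,0.025,0],[0,0,0],-0.7]
    - [[-0.002,0.012,0],[0,0,0],-0.7]
    - [[0,0,0],[0,0,0],-0.7]
    - [[0,0,0],[0,0,0],-0.7]

```text
clock: 14.75
position: [0.6113, 0.2261, 0.1686]
ee_rot: [0.658, 0.753, 0.0, -0.0]
ft_force: [-0.5, 0.9, -2.2]
grip_width: 0.262
grasp_force: 69.0
```

```bash
python3 -c "
from m import *
go(.612,.226,.1,8); c=snap('wrist','w7'); print(proj(c,np.array([.612,.226,.004])))
"
```

```text
pos [0.6113 0.2261 0.1686] yaw 7.7 tilt [0.    0.001] t 14.75 F [-0.5  0.9 -2.2] grip 0.262 69.0
  shift total [-0.0003  0.0008  0.0915] rows 2 per row [-0.0001  0.0004  0.0458] turn total [ 0.0003 -0.0008 -0.0071]
[318.66677091 184.98612456]
```

View pics/w7.png

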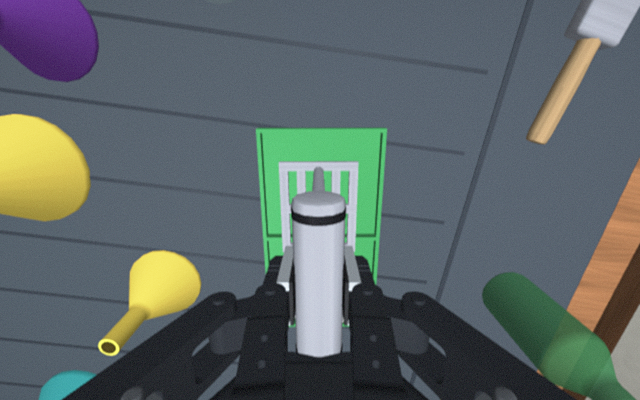

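The masher hangs straight over its compartment (centre ≈ (321,182), predicted (319,185)); lower it.

move_arm:
  motion:
    - [[0,0.001,0.02],[0,0,0],-0.7]
    - [[0,0,0.03],[0,0,0],-0.7]
    - [[0,0,0.02],[0,0,0],-0.7]
    - [[0,0,0.01],[0,0,0],-0.7]
    - [[0,0,0.005],[0,0,0],-0.7]
    - [[0,0,0.0015],[0,0,0],-0.7]
    - [[0,0,0.0015],[0,0,0],-0.7]
    - [[0,0,0.0015],[0,0,0],-0.7]
    - [[0,0,0.0015],[0,0,0],-0.7]
    - [[0,0,0],[0,0,0],-0.7]
    - [[0,0,0],[0,0,0],-0.7]

```text
clock: 15.9
position: [0.6128, 0.2263, 0.1008]
ee_rot: [0.658, 0.753, 0.001, 0.0]
ft_force: [0.7, 0.0, -2.2]
grip_width: 0.26
grasp_force: 69.0
```

move_arm:
  motion:
    - [[0,0,0.0013],[0,0,0],-0.7]
    - [[0,0,0.0013],[0,0,0],-0.7]
    - [[0,0,0.0013],[0,0,0],-0.7]
    - [[0,0,0],[0,0,0],-0.7]
    - [[0,0,0],[0,0,0],-0.7]

```text
clock: 16.4
position: [0.6129, 0.2263, 0.0982]
ee_rot: [0.658, 0.753, 0.001, 0.0]
ft_force: [-2.7, -0.9, 6.0]
grip_width: 0.258
grasp_force: 69.6
```

move_arm:
  motion:
    - [[0,0,0],[0,0,0],-0.3]
    - [[0,0,0],[0,0,0],0]
    - [[0,0,0],[0,0,0],0.5]
    - [[0,0,0],[0,0,0],1]
    - [[0,0,0],[0,0,0],1]
    - [[0,0,-0.02],[0,0,0],1]
    - [[0,0,-0.05],[0,0,0],1]
    - [[0,0,-0.06],[0,0,0],1]
    - [[0,0,-0.04],[0,0,0],1]
    - [[0,0,0],[0,0,0],1]

```text
clock: 17.4
position: [0.6149, 0.2265, 0.2318]
ee_rot: [0.658, 0.753, 0.005, 0.002]
ft_force: [0.5, -0.7, 0.6]
grip_width: 1.002
grasp_force: 0.0
```

```bash
python3 -c "
from m import *
s=snap('scene','s8')
go(.497,.412,.2,0)
"
```

```text
pos [0.6138 0.2263 0.2288] yaw 7.7 tilt [0.006 0.003] t 17.45 F [ 0.7  0.1 -1. ] grip 0.997 0.0
  shift total [ 0.2661 -0.1214  0.0383] rows 6 per row [ 0.0444 -0.0202  0.0064] turn total [ 0.0074 -0.0036  0.1715]
```

View pics/s8.png

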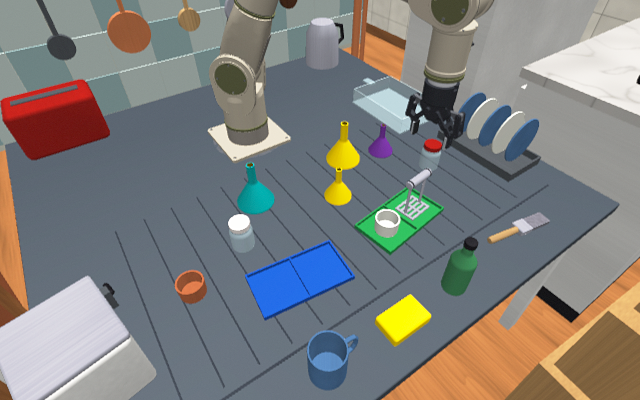

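Masher at (415,192) and ramekin (388,222) both stand in the green tray. Now the jar.

move_arm:
  motion:
    - [[0.025,-0.011,0],[0.007,0,0],1]
    - [[0.045,-0.02,0],[0,0,0],1]
    - [[0.05,-0.023,0],[0,0,0],1]
    - [[0.05,-0.023,0],[0,0,0],1]
    - [[0.05,-0.023,0.01],[0,0,0],1]
    - [[0.03,-0.014,0.015],[0,0,0],1]
    - [[0.016,-0.007,0.013],[0,0,0],1]
    - [[0,0,0],[0,0,0.085],1]
    - [[0,0,0],[0,0,0.085],1]
    - [[0,0,0],[0,0,0],1]
    - [[0,0,0],[0,0,0],1]

```text
clock: 18.55
position: [0.4962, 0.4107, 0.1968]
ee_rot: [0.706, 0.708, -0.002, -0.001]
ft_force: [0.0, -0.7, 0.4]
grip_width: 0.997
grasp_force: 0.0
```

```bash
python3 -c "
from m import *
c=snap('wrist','w9')
go(.497,.412,.036,0)
print(proj(c,np.array([.497,.412,.09])))
m=mask(c,(0,150,60),(6,255,255),(200,50,450,350))|0
cn=max(cv2.findContours(m,0,2)[0],key=cv2.contourArea);e=cv2.fitEllipse(cn);print(e,cv2.boundingRect(m))
u=e[0];print('lid at .085',onz(c,*u,.085),tri((c,*u),(S,433.4,144.6)))
cv2.imwrite('pics/w9.png',np.array(c['pixels'])[:,:,::-1])
"
```

```text
pos [0.4961 0.4109 0.197 ] yaw 0.1 tilt [-0.005 -0.   ] t 18.6 F [ 0.7  0.3 -0.5] grip 1.0 0.0
  shift total [0.0015 0.0022 0.2146] rows 5 per row [0.0003 0.0004 0.0429] turn total [-0.0059  0.0006  0.0028]
[319.48631239 199.63242724]
((319.60943603515625, 197.02536010742188), (57.30108642578125, 57.78509521484375), 67.822265625) (290, 168, 60, 59)
lid at .085 [0.49709651 0.412909   0.085     ] (array([0.49831918, 0.41371573, 0.08517112]), [np.float64(1.553215635962152), np.float64(0.4576319611672592)])
```

View pics/w9.png

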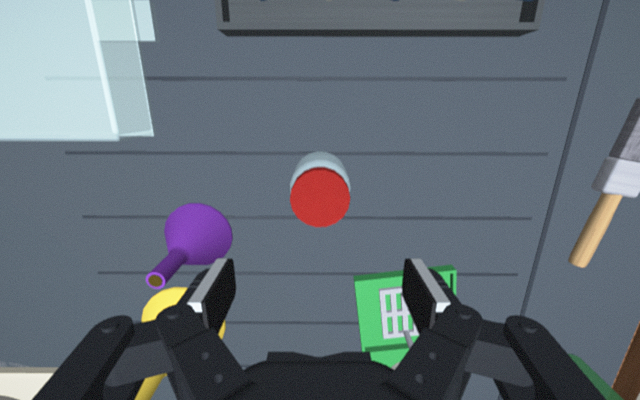

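The lid is at (320,197) as predicted and clear all round; descend over the jar.

move_arm:
  motion:
    - [[0.0035,0.001,0],[-0.006,0,0],1]
    - [[0,0,0.03],[0,0,0],1]
    - [[0,0,0.045],[0,0,0],1]
    - [[0,0,0.045],[0,0,0],1]
    - [[0,0,0.045],[0,0,0],1]
    - [[0,0,0.03],[0,0,0],1]
    - [[0,0,0.02],[0,0,0],1]
    - [[0,0,0.01],[0,0,0],1]
    - [[0,0,0],[0,0,0],1]
    - [[0,0,0],[0,0,0],1]

```text
clock: 19.6
position: [0.4971, 0.4148, 0.0296]
ee_rot: [0.707, 0.708, 0.001, 0.0]
ft_force: [-0.1, -0.2, -0.2]
grip_width: 1.003
grasp_force: 0.0
```

```bash
python3 -c "
from m import *
go(.497,.4135,.028,0)"
```

```text
pos [0.4971 0.4148 0.0296] yaw 0.1 tilt [0.001 0.001] t 19.6 F [-0.1 -0.2 -0.2] grip 1.003 0.0
  shift total [-0.0017 -0.0002  0.0022] rows 1 per row [-0.0017 -0.0002  0.0022] turn total [ 0.0018 -0.0016  0.002 ]
```

move_arm:
  motion:
    - [[0,0,0],[0,0,0],0.6]
    - [[0,0,0],[0,0,0],0.2]
    - [[0,0,0],[0,0,0],0.1]
    - [[0,0,0],[0,0,0],0.1]
    - [[0,0,0],[0,0,0],0.1]
    - [[0,0,0],[0,0,0],0.1]
    - [[0,0,0],[0,0,0],0.1]
  newtons: 60

```text
clock: 20.3
position: [0.497, 0.4149, 0.0301]
ee_rot: [0.707, 0.708, 0.001, -0.0]
ft_force: [-1.8, -1.8, 5.9]
grip_width: 0.707
grasp_force: 64.4
```

move_arm:
  motion:
    - [[0,0,-0.01],[0,0,0],0.1]
    - [[0,0,-0.03],[0,0,0],0.1]
    - [[0,0,-0.05],[0,0,0],0.1]
    - [[0,0,-0.06],[0,0,0],0.1]
    - [[0,0,-0.05],[0,0,0],0.1]
    - [[0,0,-0.03],[0,0,0],0.1]
    - [[0,0,-0.01],[0,0,0],0.1]
    - [[0,0,0],[0,0,0],0.1]

```text
clock: 21.1
position: [0.4967, 0.4144, 0.2092]
ee_rot: [0.707, 0.708, 0.001, -0.0]
ft_force: [0.0, 0.4, -2.3]
grip_width: 0.703
grasp_force: 65.2
```

```bash
python3 -c "
from m import *
go(.632,-.119,.2,-6.8)"
```

```text
pos [0.4967 0.4144 0.2092] yaw 0.1 tilt [0.001 0.001] t 21.1 F [ 0.   0.4 -2.3] grip 0.703 65.2
  shift total [-0.7114  0.1795  0.0116] rows 14 per row [-0.0508  0.0128  0.0008] turn total [ 0.0012 -0.0015  0.1529]
```

move_arm:
  motion:
    - [[-0.025,0.006,0],[0,0,0],0.1]
    - [[-0.045,0.011,0],[0,0,0],0.1]
    - [[-0.058,0.015,0],[0,0,0],0.1]
    - [[-0.06,0.015,0],[0,0,0],0.1]
    - [[-0.06,0.015,0],[0,0,0],0.1]
    - [[-0.06,0.015,0],[0,0,0],0.1]
    - [[-0.06,0.015,0],[0,0,0],0.1]
    - [[-0.06,0.015,0],[0,0,0],0.1]
    - [[-0.06,0.015,0],[0,0,0],0.1]
    - [[-0.06,0.015,0],[0,0,0],0.1]
    - [[-0.06,0.015,0],[0,0,0],0.1]
    - [[-0.045,0.015,0],[0,0,0],0.1]

```text
clock: 22.3
position: [0.6211, -0.0797, 0.2068]
ee_rot: [0.708, 0.706, -0.001, -0.001]
ft_force: [0.4, 0.2, -1.4]
grip_width: 0.7
grasp_force: 65.1
```

move_arm:
  motion:
    - [[-0.03,0.01,0],[0,0,0],0.1]
    - [[-0.015,0,0],[0,0,0],0.1]
    - [[0,0,0.01],[0,0,0.08],0.1]
    - [[0,0,0.03],[0,0,0.073],0.1]
    - [[0,0,0.04],[0,0,0],0.1]
    - [[0,0,0.03],[0,0,0],0.1]
    - [[0,0,0.02],[0,0,0],0.1]
    - [[0,0,0],[0,0,0],0.1]
    - [[0,0,0],[0,0,0],0.1]

```text
clock: 23.2
position: [0.63, -0.109, 0.1114]
ee_rot: [0.748, 0.664, 0.0, 0.0]
ft_force: [0.9, 0.5, -1.9]
grip_width: 0.706
grasp_force: 65.1
```

```bash
python3 -c "
from m import *
go(.634,-.119,.035,-6.8); c=snap('wrist','w10'); print(proj(c,np.array([.634,-.119,.004])))
"
```

```text
pos [ 0.63   -0.109   0.1114] yaw -6.8 tilt [0. 0.] t 23.2 F [ 0.9  0.5 -1.9] grip 0.706 65.1
  shift total [-0.0126  0.0069  0.1018] rows 2 per row [-0.0063  0.0034  0.0509] turn total [ 0.0003 -0.0001  0.    ]
[323.69896537 210.81101538]
```

View pics/w10.png

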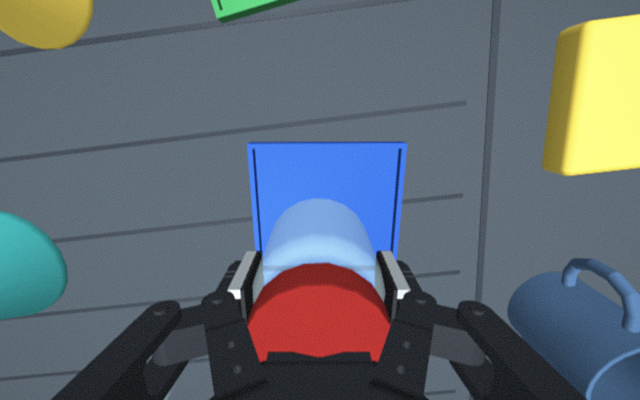

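The jar is over the near compartment (cols 257–399, centre ≈ (328,207), predicted (324,211)); shift slightly and lower.

move_arm:
  motion:
    - [[-0.006,0.005,0.01],[0,0,0],0.1]
    - [[-0.006,0.005,0.025],[0,0,0],0.1]
    - [[0,0,0.03],[0,0,0],0.1]
    - [[0,0,0.018],[0,0,0],0.1]
    - [[0,0,0.01],[0,0,0],0.1]
    - [[0,0,0.004],[0,0,0],0.1]
    - [[0,0,0.0015],[0,0,0],0.1]
    - [[0,0,0],[0,0,0],0.1]
    - [[0,0,0],[0,0,0],0.1]
    - [[0,0,0],[0,0,0],0.1]

```text
clock: 24.25
position: [0.6367, -0.1188, 0.0377]
ee_rot: [0.748, 0.664, 0.0, 0.0]
ft_force: [0.3, -0.5, -1.2]
grip_width: 0.707
grasp_force: 65.2
```

move_arm:
  motion:
    - [[0,0,0.0012],[0,0,0],0.1]
    - [[0,0,0.0012],[0,0,0],0.1]
    - [[0,0,0.0012],[0,0,0],0.1]
    - [[0,0,0.0012],[0,0,0],0.1]
    - [[0,0,0],[0,0,0],0.1]
    - [[0,0,0],[0,0,0],0.1]

```text
clock: 24.85
position: [0.6363, -0.1189, 0.0341]
ee_rot: [0.748, 0.664, 0.0, -0.0]
ft_force: [-3.4, 1.0, 5.5]
grip_width: 0.706
grasp_force: 66.0
```

Contact at the expected height; release and rise.

move_arm:
  motion:
    - [[0,0,0],[0,0,0],0.6]
    - [[0,0,0],[0,0,0],0.8]
    - [[0,0,0],[0,0,0],0.8]
    - [[0,0,0],[0,0,0],0.8]
    - [[0,0,-0.01],[0,0,0],0.8]
    - [[0,0,-0.03],[0,0,0],0.8]
    - [[0,0,-0.05],[0,0,0],1]
    - [[0,0,-0.06],[0,0,0],1]
    - [[0,0,-0.05],[0,0,0],1]
    - [[0,0,-0.03],[0,0,0],1]
    - [[0,0,0],[0,0,0],1]

```text
clock: 25.95
position: [0.6379, -0.1196, 0.2105]
ee_rot: [0.748, 0.664, 0.002, 0.002]
ft_force: [-0.0, 0.5, -1.3]
grip_width: 1.003
grasp_force: 0.0
```

```bash
python3 -c "
from m import *
go(.442,.08,.2,0)"
```

```text
pos [ 0.6379 -0.1196  0.2105] yaw -6.8 tilt [ 0.007 -0.   ] t 25.95 F [-0.   0.5 -1.3] grip 1.003 0.0
  shift total [ 0.2332 -0.2911  0.0122] rows 7 per row [ 0.0333 -0.0416  0.0017] turn total [ 0.0083 -0.0002 -0.1516]
```

move_arm:
  motion:
    - [[0.017,-0.02,0],[0.008,0,0],1]
    - [[0.035,-0.043,0],[0,0,0],1]
    - [[0.037,-0.046,0],[0,0,0],1]
    - [[0.037,-0.046,0],[0,0,0],1]
    - [[0.037,-0.046,0],[0,0,0],1]
    - [[0.037,-0.046,0],[0,0,0],1]
    - [[0.023,-0.03,0],[0,0,0],1]
    - [[0.01,-0.014,0],[0,0,0],1]
    - [[0,0,0],[0,0,0],1]
    - [[0,0,0],[0,0,0],1]
    - [[0,0,0],[0,0,0],1]

```text
clock: 27.05
position: [0.4408, 0.0796, 0.2071]
ee_rot: [0.748, 0.663, -0.002, -0.002]
ft_force: [1.2, -0.8, 0.4]
grip_width: 0.999
grasp_force: 0.0
```

```bash
python3 -c "
from m import *
c=snap('wrist','w11');go(.442,.08,.069,-6.8)
print(proj(c,np.array([.442,.08,.105])))"
```

```text
pos [0.4408 0.0796 0.207 ] yaw -6.9 tilt [-0.006  0.   ] t 27.1 F [-0.1  0.5  0.2] grip 1.001 0.0
  shift total [0.0008 0.0027 0.184 ] rows 4 per row [0.0002 0.0007 0.046 ] turn total [-0.0079  0.0006 -0.0022]
[320.03124859 202.17696415]
```

View pics/w11.png

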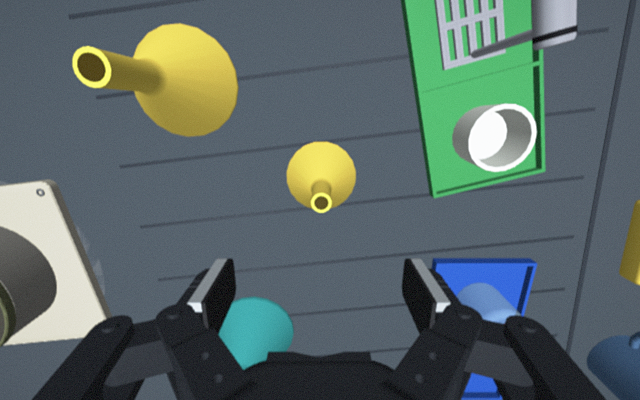

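Spout tip at (321,202), as predicted; descend onto the spout.

move_arm:
  motion:
    - [[0.001,0.002,0.02],[-0.008,0,0],1]
    - [[0,0,0.04],[0,0,0],1]
    - [[0,0,0.045],[0,0,0],1]
    - [[0,0,0.04],[0,0,0],1]
    - [[0,0,0.025],[0,0,0],1]
    - [[0,0,0.01],[0,0,0],1]
    - [[0,0,0.003],[0,0,0],0.6]
    - [[0,0,0],[0,0,0],0.2]
    - [[0,0,0],[0,0,0],0.2]
    - [[0,0,0],[0,0,0],0.2]

```text
clock: 28.1
position: [0.4424, 0.0813, 0.0708]
ee_rot: [0.748, 0.664, 0.001, 0.0]
ft_force: [-0.5, -0.7, 0.2]
grip_width: 0.6
grasp_force: 0.0
```

move_arm:
  motion:
    - [[0,0,0],[0,0,0],-0.2]
    - [[0,0,0],[0,0,0],-0.5]
    - [[0,0,0],[0,0,0],-0.8]
    - [[0,0,0],[0,0,0],-0.8]
    - [[0,0,0],[0,0,0],-0.8]
    - [[0,0,0],[0,0,0],-0.8]
    - [[0,0,0],[0,0,0],-0.8]
  newtons: 30

```text
clock: 28.8
position: [0.442, 0.0812, 0.0701]
ee_rot: [0.748, 0.664, 0.0, 0.0]
ft_force: [0.5, -0.3, 1.6]
grip_width: 0.202
grasp_force: 30.1
```

move_arm:
  motion:
    - [[0,0,-0.01],[0,0,0],-0.8]
    - [[0,0,-0.03],[0,0,0],-0.8]
    - [[0,0,-0.05],[0,0,0],-0.8]
    - [[0,0,-0.05],[0,0,0],-0.8]
    - [[0,0,-0.03],[0,0,0],-0.8]
    - [[0,0,-0.01],[0,0,0],-0.8]
    - [[0,0,0],[0,0,0],-0.8]
    - [[0,0,0],[0,0,0],-0.8]

```text
clock: 29.6
position: [0.4412, 0.0809, 0.2038]
ee_rot: [0.748, 0.664, -0.001, -0.0]
ft_force: [0.3, -0.3, -0.3]
grip_width: 0.199
grasp_force: 29.8
```

```bash
python3 -c "
from m import *
go(.622,-.236,.2,-6.8)"
```

```text
pos [0.4412 0.0809 0.2038] yaw -6.8 tilt [-0.001 -0.001] t 29.6 F [ 0.3 -0.3 -0.3] grip 0.199 29.8
  shift total [-0.391   0.2894  0.0051] rows 10 per row [-0.0391  0.0289  0.0005] turn total [-0.0016  0.001   0.    ]
```

move_arm:
  motion:
    - [[-0.018,0.013,0],[0,0,0],-0.8]
    - [[-0.035,0.026,0],[0,0,0],-0.8]
    - [[-0.043,0.032,0],[0,0,0],-0.8]
    - [[-0.043,0.032,0],[0,0,0],-0.8]
    - [[-0.043,0.032,0],[0,0,0],-0.8]
    - [[-0.043,0.032,0],[0,0,0],-0.8]
    - [[-0.043,0.032,0],[0,0,0],-0.8]
    - [[-0.043,0.032,0],[0,0,0],-0.8]
    - [[-0.04,0.03,0],[0,0,0],-0.8]
    - [[-0.026,0.018,0],[0,0,0],-0.8]
    - [[-0.014,0.01,0],[0,0,0],-0.8]
    - [[0,0,0],[0,0,0],-0.8]

```text
clock: 30.8
position: [0.6216, -0.2373, 0.2033]
ee_rot: [0.749, 0.663, -0.001, -0.001]
ft_force: [-0.6, 0.3, -1.2]
grip_width: 0.198
grasp_force: 29.8
```

```bash
python3 -c "
from m import *
s=snap('scene','s12');c=snap('wrist','w12');t=snap('top','t12')
go(.622,-.236,.08,-6.8); print(proj(c,np.array([.622,-.236,.004])))
a=np.array(c['pixels'])[:,:,::-1];b=cv2.resize(np.array(s['pixels'])[190:340,200:400,::-1],None,fx=2,fy=2)
d=cv2.resize(np.array(t['pixels'])[80:230,300:500,::-1],None,fx=2,fy=2)
cv2.imwrite('pics/c12.png',np.vstack([cv2.resize(a,None,fx=.75,fy=.75),np.hstack([b,d])[:, :480*2][:, :].copy()[:, :800][:300][:, :480]]) if 0 else np.vstack([np.pad(cv2.resize(a,None,fx=.75,fy=.75),((0,0),(0,320),(0,0))),np.hstack([b,d])]))
"
```

```text
pos [ 0.6221 -0.2344  0.2045] yaw -6.7 tilt [-0.001  0.001] t 30.95 F [ 0.4 -0.1 -0.6] grip 0.199 29.8
  shift total [-0.0023  0.0003  0.166 ] rows 4 per row [-0.0006  0.0001  0.0415] turn total [-0.0008 -0.0012  0.0013]
[318.81773727 177.41912606]
```

View pics/c12.png

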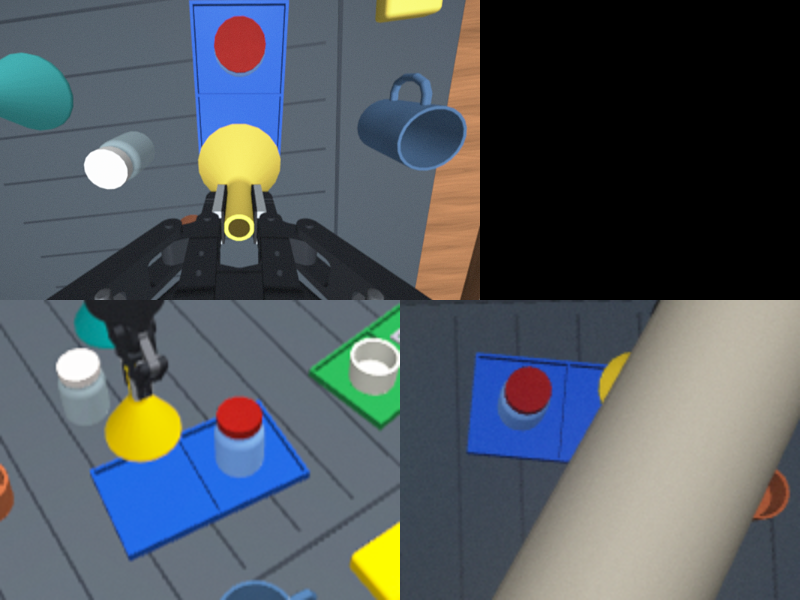

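The jar stands in the near blue compartment; the funnel hangs centred over the far one (wall cols ≈ 201–281 in the reduced view, funnel at 239). Lower it.

move_arm:
  motion:
    - [[-0.001,0.003,0.02],[0,0,0],-0.8]
    - [[0,0,0.04],[0,0,0],-0.8]
    - [[0,0,0.045],[0,0,0],-0.8]
    - [[0,0,0.03],[0,0,0],-0.8]
    - [[0,0,0.02],[0,0,0],-0.8]
    - [[0,0,0.008],[0,0,0],-0.8]
    - [[0,0,0.004],[0,0,0],-0.8]
    - [[0,0,0],[0,0,0],-0.8]
    - [[0,0,0],[0,0,0],-0.8]
    - [[0,0,0],[0,0,0],-0.8]

```text
clock: 31.95
position: [0.6249, -0.237, 0.0806]
ee_rot: [0.748, 0.664, 0.001, 0.001]
ft_force: [0.1, -0.4, -1.5]
grip_width: 0.2
grasp_force: 29.8
```

move_arm:
  motion:
    - [[0,0,0.002],[0,0,0],-0.8]
    - [[0,0,0.002],[0,0,0],-0.8]
    - [[0,0,0.0015],[0,0,0],-0.8]
    - [[0,0,0.0013],[0,0,0],-0.8]
    - [[0,0,0.0013],[0,0,0],-0.8]
    - [[0,0,0],[0,0,0],-0.8]
    - [[0,0,0],[0,0,0],-0.8]

```text
clock: 32.65
position: [0.6246, -0.2368, 0.0742]
ee_rot: [0.748, 0.664, 0.0, 0.0]
ft_force: [-1.9, 1.5, 5.3]
grip_width: 0.201
grasp_force: 30.4
```

Contact; release and rise.

move_arm:
  motion:
    - [[0,0,0],[0,0,0],-0.4]
    - [[0,0,0],[0,0,0],0]
    - [[0,0,0],[0,0,0],0.2]
    - [[0,0,0],[0,0,0],0.2]
    - [[0,0,-0.01],[0,0,0],0.2]
    - [[0,0,-0.03],[0,0,0],0.2]
    - [[0,0,-0.05],[0,0,0],0.2]
    - [[0,0,-0.06],[0,0,0],0.2]
    - [[0,0,-0.04],[0,0,0],0.2]
    - [[0,0,-0.02],[0,0,0],0.2]
    - [[0,0,0],[0,0,0],0.2]
    - [[0,0,0],[0,0,0],0.2]

```text
clock: 33.85
position: [0.6241, -0.2365, 0.23]
ee_rot: [0.748, 0.664, -0.0, -0.001]
ft_force: [0.5, 0.7, -0.8]
grip_width: 0.596
grasp_force: 0.0
```

```bash
python3 -c "
from m import *
s=snap('scene','s13');c=snap('wrist','w13')
a=np.array(c['pixels'])[:,:,::-1];b=np.array(s['pixels'])[100:350,150:470,::-1]
cv2.imwrite('pics/c13.png',np.vstack([cv2.resize(a,(480,300)),cv2.resize(b,(480,300) if 0 else (384,300)) if 0 else cv2.resize(np.pad(b,((0,0),(0,80),(0,0))),(480,300))]))
"
```

```text
(no output)
```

View pics/c13.png

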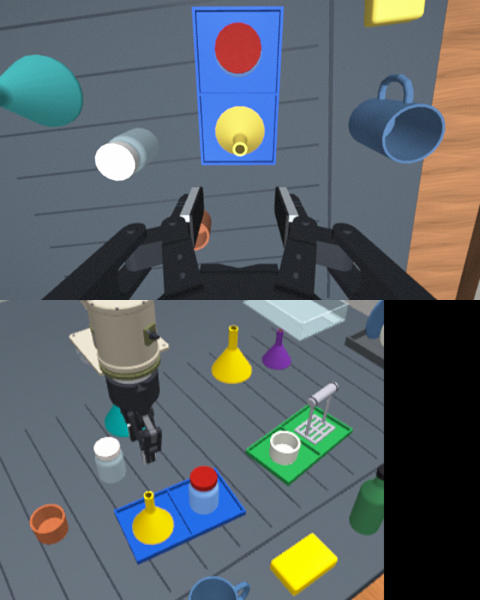

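All four things stand upright within their compartments, the funnel at (240,130) and the jar at (238,48) in the reduced wrist view. The white-lidded jar and brown ramekin have not moved.

```bash
python3 -c "
from workcell import order
print(order.hand_in())"
```

```text
the job is handed in; nothing more can be done
None
```

The job is handed in at about 34 s: the red-lidded jar and small yellow funnel are in the blue tray, the masher and white ramekin are in the green tray, each upright in its own compartment, and the white-lidded jar and brown ramekin were left where they stood.

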